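# Press the spring slide of a cutlery caddy and sort the spoon and fork it pushes out

## Task

Press the steel spring slide of the cutlery caddy, gently but all the way to its stop, so that it pushes the spoon and the fork out of their lanes together. Then take them one at a time: lay the spoon flat on the thali plate and the fork flat in the wooden tray, letting neither fall. Leave the katoris, the tumbler and the pickle jar where they stand.

Things in the scene. Friction and masses are not known exactly. Their poses are not given: they have to be found in the camera images.
- caddy: dark wooden cutlery caddy, fixed. Origin: on the table; x across its two lanes, y along them, z up; sizes in mm. Base 6 thick, x -62..62, y -175..110. Lanes 41 wide, centred at x = -35.5 and 35.5, open at y = -80, back wall at 104; outer walls up to z 42, inner walls (x 11..15 either side) to z 20. Gap x -14..14 in the middle for the slide's tab
- exit (a point): middle of the caddy's open exit end (caddy x 0, y -80, z 6 mm). The lanes have no sill; the bare 6 mm base goes on 95 mm beyond as an apron. Slats at z 36..42 cross above both lanes (caddy y -80..86), so cutlery leaves only along the caddy's -y and can be lifted only when fully out
- lid (a point): middle of the underside edge, towards caddy -x, of the raised lid: a fixed level grating (12 mm slats, 18 mm gaps, edge rails) covering caddy x -22..60, y -40..125, z 106..114 mm, carried by two 8 mm brass pins at x 55, y -30 and 100. Below it the -x side is open: the slide is reached from there with a tilted tool
- ejector (a joint): the caddy's spring slide, in m: 0 at rest, 0.085 at its hard stop, moving along the caddy's -y. The spring takes about 4 N at first and 9 N at the stop, and returns it when let go. Its pusher's front face is at caddy y = 70 mm at rest and spans both lanes, z 8..32
- tab (a point): centre of the slide's upright steel tab's upper part, at caddy z 68 mm; at rest caddy x 0, y 75. The tab is 20 mm in x, 12 mm in y, from z 32 to 84. Press its +y face towards the caddy's -y. The lid is 22 mm above its top and overhangs its centre by 22 mm to -x
- spoon: steel spoon 140 mm long with a round bowl. Origin: centre of its underside, z up; y along it: handle end at y = -70, straight handle 16 mm wide and 14 mm high from y = -70 to 38, bowl 36 mm across and 12 mm high at y 34..70. 50 to 100 g. Lies in one lane, handle towards the exit, its end within 10 mm inside it
- fork: steel fork 140 mm long, with the same handle and frame as the spoon; head 34 mm wide and 10 mm high with three tines at y 36..70. Lies in the other lane
- thali: round stainless steel plate, 210 mm across, rim 18 mm high, loose. Origin: centre of its underside. Flat floor 4 mm above the table, about 196 mm across
- tray: light wooden open tray, 110 mm (x) by 190 mm (y) outside, 26 mm high, walls and floor 5 mm, loose. Origin: centre of its underside; inside 100 by 180 mm
- katori1: bystander: steel bowl 84 mm across, 40 mm high. Origin: centre of its underside
- katori2: bystander: steel bowl 84 mm across, 40 mm high. Origin: centre of its underside
- tumbler: bystander: green plastic tumbler 72 mm across, 105 mm high. Origin: centre of its underside
- jar: bystander: ceramic pickle jar with cap, 80 mm across, 110 mm high. Origin: centre of its underside
- spoon_end (a point): centre of the spoon's handle end (spoon y = -70, z = 7)
- fork_end (a point): centre of the fork's handle end (fork y = -70, z = 7)
Things that resemble listed ones, but are neither listed nor needed, are in the scene too. Of the things like the thali, leave any that is green; of the rest the larger one is meant. Leave any purple look-alike of the spoon alone.

How it is judged:
On the way:
1. the slide is pressed to its stop and both handles stand out of the caddy by at least 55 mm (value of joint ejector above 0.078 m and y of spoon_end in the frame of caddy between -0.3 and -0.135 m and y of fork_end in the frame of caddy between -0.3 and -0.135 m), for 0.1 s.
At the end, for the whole second after the job is handed in: The spoon lies flat (within 0.2 rad) and at rest on the thali, its centre within 45 mm of the plate's centre; the fork lies flat and at rest in the wooden tray, within its walls; plate and tray stand flat on the table; the slide has sprung back (within 10 mm) (horizontal distance between spoon and thali below 0.045 m and z of spoon in the frame of thali below 0.018 m and x of fork in the frame of tray between -0.045 and 0.045 m and y of fork in the frame of tray between -0.035 and 0.035 m and z of fork in the frame of tray below 0.018 m and angle between each of spoon, fork's own z axis and vertical below 0.2 rad and linear speed of each of spoon, fork below 0.03 m/s and angular speed of each of spoon, fork below 0.3 rad/s and angle between each of thali, tray's own z axis and vertical below 0.05 rad and value of joint ejector below 0.01 m); the robot touches nothing.
It fails at once if a katori, the tumbler or the jar disturbed (moved more than 25 mm) (distance of any of katori1, katori2, tumbler, jar from where it was at the start of the episode above 0.025 m).
It fails at once if the caddy or its slide forced (more than 50 N) (contact force between any of the arm, the fingers and caddy above 50 N).
It fails at once if the spoon let fall (faster than 0.8 m/s with no finger on it) (linear speed of spoon above 0.8 m/s and not (contact force between the fingers and spoon above 0.05 N)).
It fails at once if the fork let fall (faster than 0.8 m/s with no finger on it) (linear speed of fork above 0.8 m/s and not (contact force between the fingers and fork above 0.05 N)).
It also fails if it takes over 66 s, if anything falls off the work surface, if the arm or the gripper's body presses on something with over 40 N, if the wrist force passes 120 N, or if a joint passes its speed limit or range.

## Robot

A 7-joint arm with a two-finger parallel gripper is mounted at the origin on the work surface. World frame = base frame: x ahead of the robot, y to its left, z up, the work surface at z = 0. Lengths are in m, angles in rad, forces in N, time in s.
With the tool pointing down it reaches from about 0.425 to 0.8 m from the base axis. Payload 8.3 kg.
Tool frame: the origin (TCP) lies between the finger pads; the fingertips stand env.tcp_to_tips ahead of it and the grasp point (between the pads) lies 3 mm ahead of it (env.tcp_to_tips is the distance from the TCP to the fingertips, in m); z points along the fingers, y is the line along which they close (so a half turn about z gives the same grasp; the last joint's range is limited). The gripper opens to 85 mm and grips with 20 to 120 N. Pads are 22 mm wide; open, the fingers measure 114 mm over their backs; the gripper's body (76 mm by 85 mm) begins 54 mm behind the grasp point. The pads swing forward as they close: fully open they stand 13 mm farther back than shut.
Start: joints at [1.04, 0.383, 0.016, 1.37, -0.006, 1.388, -0.046], TCP at [0.282, -0.558, 0.253] pointing down, gripper open.
Joint ranges: [-2.95, 2.95], [-0.25, 2.06], [-1.52, 1.56], [0.18, 2.33], [-1.44, 4.58], [0.02, 2.06], [-3.01, 3.01]. Speed limits (rad/s): [2.39, 2.39, 3.01, 3.01, 3.14, 3.14, 3.14].

## Interface

Orientations are given as [roll, pitch, yaw] about the fixed x, y, z axes, in that order (R = Rz(yaw) Ry(pitch) Rx(roll)).
In Python, from bench import env gives the robot as it stands.
- The arm moves only by the tool servo_tool, never from a script. Its arguments are lists of equal length, an entry for each row: "delta_pos": the shift along the tool's x, y, z in mm, a list of three; "delta_rot": the turn, a rotation vector about the tool's x, y, z in rad, a list of three; "gripper": the finger opening in mm, from 0 to 85.4. In form: {"delta_pos": [[x, y, z], ...], "delta_rot": [[wx, wy, wz], ...], "gripper": [gripper, ...]}. A call has 1 to 10 rows; each row shifts and turns the commanded pose from where the row before left it, along the tool's axes as they then stand; what a row does not reach is not made up. A row lasts 1/8 s, in which the tool goes at most 62.5 mm and 10.7 degrees, less where a joint would pass 70% of its speed; a pose out of reach is approached as far as the arm can. A call is refused whole if a number of a shift passes 62.5 or a number of a turn 0.188, either way. A call with a gripper value outside its range is refused whole. The fingers move at their own pace and stop on an object; "squeeze" is the grip in N (left out, the last holds). Time passes only in rows, so rows that do not move let the fingers close. It gives the time, the measured TCP pose, the force, the opening and the grip force at its end, in the units of the state.
- env.state(): the state, without advancing time (a new reading comes with each control period).
- env.grab_frame(name): name is "side" or "top" or "wrist"; returns a dict with "image" (400x640x3 uint8, red, green, blue), "fx", "fy", "cx", "cy" (pixels), "world_from_camera" (4x4, takes a point from camera to world coordinates); the wrist camera has in their place "T_tool_cam" (4x4, takes a point from camera to tool coordinates, whose origin is the TCP and whose axes are the flange's). Camera axes: x right, y down, z forward; pixel columns grow to the right and rows downward; lengths in m; the calibration is good to about 2 mm. A picture is of the moment at which its call begins: read the wrist's pose just before it. There is no depth.
- env.close_job(): hands the job in; it is judged then, once.
Trained networks look in the newest picture that a camera, given by its name, has taken for a name from the list of things; names that differ only in an ending like _2 or _b are one class to them, and where a whole thing is asked for, a point or a joint stands for the part that bears it (a point fixed in the world has none). Each returns a list of dicts, best first, with "confidence" (0 to 1); they miss things now and then, are a little off and sometimes report something else, mostly with a low value. They report only what shows in the picture. A call takes as long as a camera call. They do not tell look-alikes from the thing itself.
- env.look_for(camera, thing): "extent" ([left, top, right, bottom] in pixels, round what is visible of it).
- env.silhouettes(camera, thing): "region" (400x640 bool, what is visible of it) and "extent" ([left, top, right, bottom] in pixels, round what is visible of it).
- env.spot_point(camera, thing): "xy" ([column, row] in pixels: a listed point, or the origin of a listed thing).
The state is a dict: "time_s": time; "qpos": joint angles; "dq": joint speeds; "joint_torque": joint torques, N m; "position": TCP position; "tool_rot": TCP orientation; "ft_force": force on the tool from outside, world axes, zero at the start; "wrist_torque": the same for the moment, N m; "finger_gap": finger opening in m; "grasp_force": force on a finger pad.
Only numpy, scipy, OpenCV 4.12 (cv2) and the standard library are available. Lean on these libraries where they do the work, as an engineer would, in place of code of your own. Each camera call takes 0.05 s, during which the arm holds its last target. There are 200 camera calls.

## Working session

There is one attempt and no reset: what is moved stays moved. The work goes in short steps, Python scripts to look and compute and a tool call to move; the robot and the scene stay as the last step left them, time stands still between calls to the robot, and variables do not carry over. Pictures are saved under pics/ and viewed, at most 10 in all, crops included, and the job is handed in when it is done.

Besides the shell and the picture viewer there is one more tool, called after ">>>" by a JSON object that holds its "name" and its "arguments", one argument or row to a line. servo_tool: Moves the arm, as the interface text tells. Its arguments: {"type":"object","properties":{"delta_pos":{"type":"array","items":{"type":"array","items":{"type":"number"}}},"delta_rot":{"type":"array","items":{"type":"array","items":{"type":"number"}}},"gripper":{"type":"array","items":{"type":"number"}},"squeeze":{"type":"number"}},"required":["delta_pos","delta_rot","gripper"]}

```bash
mkdir -p pics; ls
python3 - <<'E'
from bench import env
import cv2
s=env.state();print(s['time_s'],s['position'],s['tool_rot'],env.tcp_to_tips)
for c in ['top','side']:
    f=env.grab_frame(c);cv2.imwrite(f'pics/{c}0.png',f['image'][:,:,::-1])
    print(c,f['fx'],f['fy'],f['cx'],f['cy'],f['world_from_camera'].round(4).tolist())
    for t in ['caddy','spoon','fork','thali','tray','katori1','tumbler','jar']:
        print(t,[(round(d['confidence'],2),[int(v) for v in d['extent']]) for d in env.look_for(c,t)][:4])
    for t in ['exit','lid','tab','spoon_end','fork_end','caddy','thali','tray','spoon','fork']:
        print(t,[(round(d['confidence'],2),[round(float(v),1) for v in d['xy']]) for d in env.spot_point(c,t)][:4])
print(env.state()['time_s'])
E
```

```text
pics
0.0 [ 0.28166356 -0.55741128  0.25225388] [-3.13959049e+00  1.69843603e-05  4.67843865e-01] 0.022
top 431.2909909907483 431.2909909907483 321.1985301930879 198.74254208979448 [[0.006, -0.9908, 0.1349, 0.3996], [-1.0, -0.0064, -0.0029, -0.0292], [0.0037, -0.1348, -0.9909, 1.2811], [0.0, 0.0, 0.0, 1.0]]
caddy [(0.96, [163, 152, 276, 214])]
spoon [(0.56, [237, 107, 249, 145]), (0.51, [199, 166, 234, 177])]
fork [(0.71, [195, 190, 235, 203])]
thali [(0.94, [324, 188, 396, 257]), (0.79, [434, 258, 487, 316]), (0.58, [170, 246, 244, 323])]
tray [(0.94, [408, 189, 478, 230])]
katori1 [(0.73, [387, 135, 415, 159]), (0.63, [289, 238, 317, 271])]
tumbler [(0.93, [292, 114, 318, 146])]
jar [(0.89, [345, 119, 375, 156]), (0.29, [292, 114, 317, 145])]
exit [(0.62, [439.7, 207.9]), (0.58, [241.6, 188.8]), (0.34, [357.9, 145.1])]
lid [(0.63, [189.9, 184.8]), (0.34, [184.0, 179.5])]
tab [(0.56, [182.4, 181.9]), (0.46, [211.0, 198.5])]
spoon_end [(0.69, [234.4, 146.0]), (0.59, [240.3, 176.1]), (0.59, [356.9, 144.0])]
fork_end [(0.51, [237.8, 198.7])]
caddy [(0.74, [218.9, 188.8])]
thali [(0.93, 
[... 802 characters left out ...]
29, 379, 253]), (0.69, [321, 128, 342, 157])]
tumbler [(0.84, [255, 160, 281, 197])]
jar [(0.9, [292, 134, 318, 173]), (0.55, [366, 131, 425, 176])]
exit [(0.63, [261.1, 256.8]), (0.39, [231.3, 261.7])]
lid [(0.72, [228.5, 262.3]), (0.18, [395.0, 155.1])]
tab [(0.67, [219.0, 276.5]), (0.22, [334.9, 148.7])]
spoon_end [(0.61, [229.6, 239.4]), (0.55, [255.2, 248.3]), (0.48, [272.3, 258.6])]
fork_end [(0.5, [273.7, 262.4]), (0.26, [397.2, 155.3])]
caddy [(0.55, [244.3, 271.7])]
thali [(0.7, [332.5, 332.4]), (0.57, [465.4, 173.0]), (0.56, [365.9, 197.9])]
tray [(0.79, [394.9, 155.4])]
spoon [(0.52, [208.9, 230.3]), (0.45, [236.5, 264.2])]
fork [(0.59, [269.1, 195.0]), (0.54, [255.4, 277.8])]
1.9
```

Run:
```python
import cv2
a=cv2.imread('pics/top0.png')[90:340,140:500];cv2.imwrite('pics/top0c.png',cv2.resize(a,(792,550),interpolation=cv2.INTER_CUBIC))
a=cv2.imread('pics/side0.png')[110:380,160:520];cv2.imwrite('pics/side0c.png',cv2.resize(a,(792,594),interpolation=cv2.INTER_CUBIC))
```

```text
(no output)
```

View pics/top0c.png

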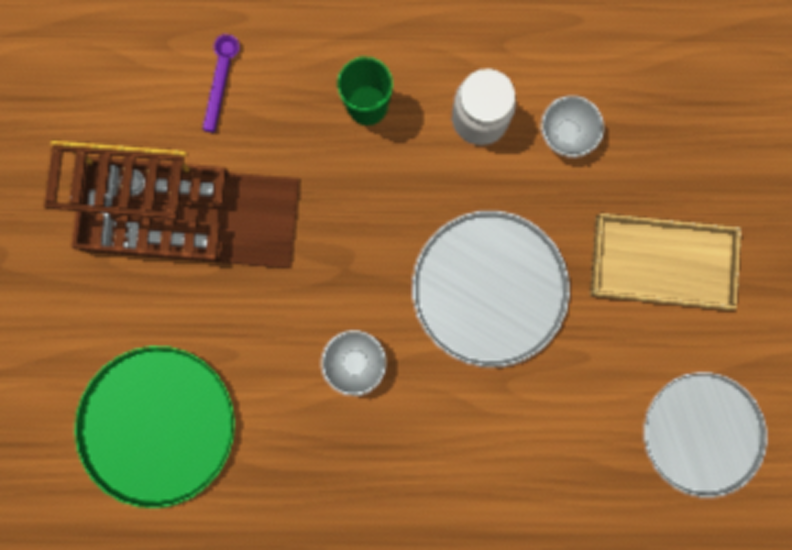

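View pics/side0c.png

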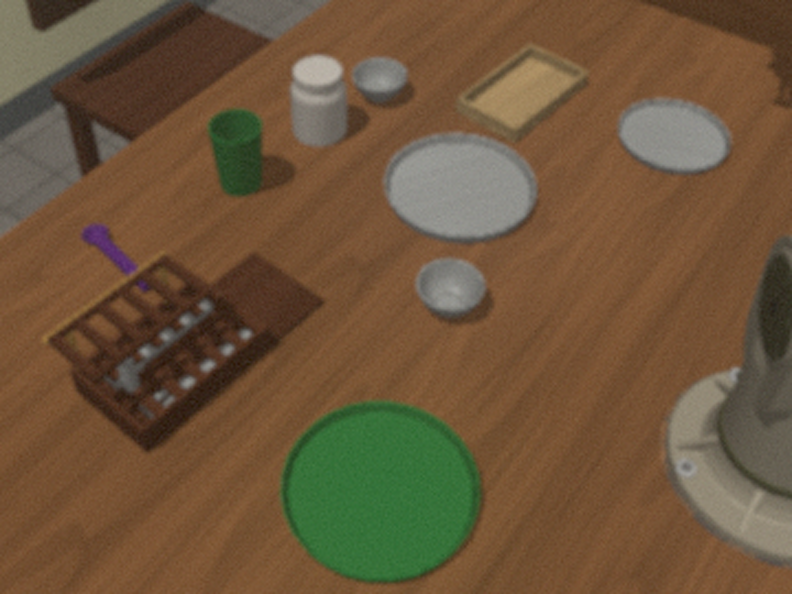

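```bash
cat > h.py <<'E'
import numpy as np, cv2
from scipy.spatial.transform import Rotation as R
T=dict(top=(431.291,321.1985,198.7425,np.array([[0.006,-0.9908,0.1349,0.3996],[-1,-0.0064,-0.0029,-0.0292],[0.0037,-0.1348,-0.9909,1.2811],[0,0,0,1]])),
 side=(466.678,328.0287,194.9579,np.array([[-0.8053,-0.4092,0.429,-0.002],[-0.5929,0.5477,-0.5904,0.7562],[0.0066,-0.7298,-0.6836,0.9792],[0,0,0,1]])))
def ray(c,p):
    f,cx,cy,M=T[c] if isinstance(c,str) else c
    d=M[:3,:3]@np.array([(p[0]-cx)/f,(p[1]-cy)/f,1.]); return M[:3,3],d
def onz(c,p,z):
    o,d=ray(c,p); return o+d*(z-o[2])/d[2]
def tri(*cp):
    A=np.zeros((3,3));b=np.zeros(3);L=[]
    for c,p in cp:
        o,d=ray(c,p);d=d/np.linalg.norm(d);P=np.eye(3)-np.outer(d,d);A+=P;b+=P@o;L.append((P,o))
    x=np.linalg.solve(A,b);return x.round(4),round(max(np.linalg.norm(P@(x-o)) for P,o in L),4)
def proj(c,X):
    f,cx,cy,M=T[c] if isinstance(c,str) else c
    q=(np.asarray(X)-M[:3,3])@M[:3,:3]; return np.stack([f*q[...,0]/q[...,2]+cx,f*q[...,1]/q[...,2]+cy],-1)
def wrist(env):
    s=env.state(); f=env.grab_frame('wrist'); W=np.eye(4);W[:3,:3]=R.from_euler('xyz',s['tool_rot']).as_matrix();W[:3,3]=s['position']
    return f['image'][:,:,::-1].copy(),(f['fx'],f['cx'],f['cy'],W@f['T_tool_cam']),W
def caddy(x,y,yaw):
    M=np.eye(4);M[:3,:3]=R.from_euler('z',yaw).as_matrix();M[:2,3]=x,y;return M
E
python3 - <<'E'
from h import *
for n,c,p,z in [('ap +x','top',(276.4,171.8),.006),('ap -x','top',(272.7,211.4),.006),('ap+x','side',(275.9,225.5),.006),('ap-x','side',(306.8,246.4),.006)]: print(n,onz(c,p,z).round(4))
for n,a,b in [('exit',(241.6,188.8),(261.1,256.8)),('lid',(189.9,184.8),(228.5,262.3)),('tab',(182.4,181.9),(219,276.5)),('spe',(240.3,176.1),(255.2,248.3)),('fke',(237.8,198.7),(273.7,262.4)),('spoon',(218.5,175.2),(236.5,264.2)),('fork',(211.4,196.1),(255.4,277.8)),('thali',(358.6,223),(365.9,197.9)),('tray',(441.6,206.6),(394.9,155.4))]: print(n,tri(('top',a),('side',b)))
from scipy.optimize import least_squares
loc=np.array([[.062,-.175,.006],[-.062,-.175,.006],[0,-.08,.006],[0,.075,.068]])
obs=[('top',0,(276.4,171.8)),('top',1,(272.7,211.4)),('side',0,(275.9,225.5)),('side',1,(306.8,246.4)),('top',2,(241.6,188.8)),('side',2,(261.1,256.8)),('top',3,(182.4,181.9)),('side',3,(219,276.5))]
def res(v):
    M=caddy(*v);X=loc@M[:3,:3].T+M[:3,3]
    return np.concatenate([proj(c,X[i])-np.array(p) for c,i,p in obs])
s=least_squares(res,[.45,.2,0],loss='soft_l1');print(s.x.round(4),res(s.x).round(1))
E
```

```text
ap +x [0.6541 0.1023 0.006 ]
ap -x [0.5343 0.1109 0.006 ]
ap+x [0.6523 0.1071 0.006 ]
ap-x [0.5334 0.1157 0.006 ]
exit (array([ 0.6081,  0.2102, -0.0021]), np.float64(0.006))
lid (array([0.5966, 0.3303, 0.1052]), np.float64(0.0005))
tab (array([0.608 , 0.3601, 0.0737]), np.float64(0.002))
spe (array([0.6382, 0.2087, 0.0125]), np.float64(0.0009))
fke (array([0.5694, 0.2139, 0.0092]), np.float64(0.0021))
spoon (array([0.6421, 0.2754, 0.0084]), np.float64(0.0))
fork (array([0.5711, 0.2871, 0.0213]), np.float64(0.0066))
thali (array([ 0.5045, -0.1422,  0.0082]), np.float64(0.0037))
tray (array([ 0.5543, -0.397 , -0.0126]), np.float64(0.0002))
[ 0.6057  0.2849 -0.0662] [-1.2 -0.7 -1.1  0.6 -0.8 -0.8  0.7 -0.1  0.1  0.4  5.4 -1.4  1.2 -0.
 -1.1  0.6]
```

```bash
cat >> h.py <<'E'
def down(yaw): return R.from_euler('xyz',[np.pi,0,yaw])
def plan(pose,goals,step=55,rstep=.17,g=85):
    "pose/goals (pos m, Rotation); prints tool-frame rows in mm / rad, calls of <=10"
    p,r=np.array(pose[0]),pose[1];P=[];W=[]
    for gp,gr in goals:
        gp=np.array(gp);n=int(np.ceil(max(np.linalg.norm(gp-p)*1e3/step,(r.inv()*gr).magnitude()/rstep,1)))
        for k in range(n,0,-1):
            d=(r.inv().apply((gp-p)/k)*1e3).round(0);w=((r.inv()*gr).as_rotvec()/k).round(2)
            P.append(d.astype(int).tolist());W.append(w.tolist());p=p+r.apply(d/1e3);r=r*R.from_rotvec(w)
    for i in range(0,len(P),10): print('P',P[i:i+10],'\nW',W[i:i+10],len(P[i:i+10]))
    print('end',p.round(4))
def now(env):
    s=env.state();return s['position'],R.from_euler('xyz',s['tool_rot'])
C=caddy(.6057,.2849,-.066)
def cw(v): return C[:3,:3]@np.array(v)+C[:3,3]
def tilt(phi,yawc=0.): # tool z = cos(phi)X - sin(phi)Z (caddy), tool y=+caddy Y
    z=np.array([np.cos(phi),0,-np.sin(phi)]);y=np.array([0,1,0]);M=np.stack([np.cross(y,z),y,z],1)
    return R.from_matrix(C[:3,:3])*R.from_euler('z',yawc)*R.from_matrix(M)
E
python3 - <<'E'
from h import *
from bench import env
f=env.grab_frame('wrist');print(f['T_tool_cam'].round(3).tolist(),f['fx'])
plan(now(env),[((.52,-.2,.32),down(1.3)),((.47,.22,.30),down(2.6)),(cw([-.16,.10,.19]),tilt(.6))])
E
```

```text
[[-0.001, -0.963, -0.271, 0.068], [1.0, -0.0, -0.001, 0.001], [0.001, -0.271, 0.963, -0.121], [0.0, 0.0, 0.0, 1.0]] 346.8746477138196
P [[47, -26, -8], [49, -22, -8], [51, -17, -8], [53, -11, -9], [53, -6, -8], [54, 0, -9], [53, 6, -8], [53, 12, -9], [49, -20, 3], [51, -12, 2]] 
W [[-0.0, -0.0, -0.1], [-0.0, -0.0, -0.1], [-0.0, -0.0, -0.11], [-0.0, -0.0, -0.1], [-0.0, -0.0, -0.11], [-0.0, -0.0, -0.1], [-0.0, -0.0, -0.11], [-0.0, -0.0, -0.1], [0.0, -0.0, -0.16], [0.0, -0.0, -0.16]] 10
P [[53, -4, 3], [53, 5, 2], [51, 13, 3], [48, 21, 2], [45, 29, 3], [39, 36, 2], [15, 20, 16], [16, 21, 14], [17, 21, 13], [17, 22, 11]] 
W [[0.0, -0.0, -0.16], [0.0, -0.0, -0.16], [0.0, -0.0, -0.17], [0.0, -0.0, -0.16], [0.0, -0.0, -0.17], [0.0, -0.0, -0.16], [-0.03, -0.14, -0.06], [-0.03, -0.14, -0.06], [-0.04, -0.13, -0.06], [-0.03, -0.14, -0.06]] 10
P [[17, 22, 10], [16, 23, 8], [16, 24, 7]] 
W [[-0.04, -0.13, -0.07], [-0.03, -0.14, -0.06], [-0.04, -0.13, -0.07]] 3
end [0.4528 0.3955 0.1895]
```

>>> {"name": "servo_tool", "arguments": {
  "delta_pos": [
    [47,-26,-8],
    [49,-22,-8],
    [51,-17,-8],
    [53,-11,-9],
    [53,-6,-8],
    [54,0,-9],
    [53,6,-8],
    [53,12,-9],
    [49,-20,3],
    [51,-12,2]
  ],
  "delta_rot": [
    [0,0,-0.1],
    [0,0,-0.1],
    [0,0,-0.11],
    [0,0,-0.1],
    [0,0,-0.11],
    [0,0,-0.1],
    [0,0,-0.11],
    [0,0,-0.1],
    [0,0,-0.16],
    [0,0,-0.16]
  ],
  "gripper": [0,0,0,0,0,0,0,0,0,0]
}}

```text
time_s: 3.2
position: [0.5083, -0.0932, 0.3152]
tool_rot: [3.141, -0.0, 1.624]
ft_force: [0.1, -0.1, 0.6]
finger_gap: 0.0001
grasp_force: 0.0
```

>>> {"name": "servo_tool", "arguments": {
  "delta_pos": [
    [53,-4,3],
    [53,5,2],
    [51,13,3],
    [48,21,2],
    [45,29,3],
    [39,36,2],
    [15,20,16],
    [16,21,14],
    [17,21,13],
    [17,22,11]
  ],
  "delta_rot": [
    [0,0,-0.16],
    [0,0,-0.16],
    [0,0,-0.17],
    [0,0,-0.16],
    [0,0,-0.17],
    [0,0,-0.16],
    [-0.03,-0.14,-0.06],
    [-0.03,-0.14,-0.06],
    [-0.04,-0.13,-0.06],
    [-0.03,-0.14,-0.06]
  ],
  "gripper": [0,0,0,0,0,0,0,0,0,0]
}}

```text
time_s: 4.45
position: [0.4597, 0.3222, 0.2375]
tool_rot: [3.071, 0.565, 2.827]
ft_force: [0.7, -0.7, 0.4]
finger_gap: 0.0
grasp_force: 0.0
```

>>> {"name": "servo_tool", "arguments": {
  "delta_pos": [
    [17,22,10],
    [16,23,8],
    [16,24,7]
  ],
  "delta_rot": [
    [-0.04,-0.13,-0.07],
    [-0.03,-0.14,-0.06],
    [-0.04,-0.13,-0.07]
  ],
  "gripper": [0,0,0]
}}

```text
time_s: 4.82
position: [0.4526, 0.3971, 0.1902]
tool_rot: [3.141, 0.974, 3.083]
ft_force: [1.1, -0.5, -1.5]
finger_gap: -0.0002
grasp_force: 0.0
```

Run:
```python
from h import *
from bench import env
im,c,W=wrist(env)
np.savez('w1.npz',f=c[0],cx=c[1],cy=c[2],M=c[3])
for t in ['tab','exit','lid','spoon_end','fork_end']:
    print(t,[(round(d['confidence'],2),[round(float(v),1) for v in d['xy']]) for d in env.spot_point('wrist',t)][:3])
names={'tab':[[x,y,z] for x in(-.01,.01) for y in(.069,.081) for z in (.084,)],'lid':[[x,y,z] for x in(-.022,) for y in(-.04,.125) for z in (.106,.114)],'wall':[[-.062,y,.042] for y in (-.08,.104)],'ap':[[x,-.175,.006] for x in(-.062,.062)]}
for n,L in names.items():
    for l in L:
        p=proj(c,cw(l));print(n,l,p.round(0))
        cv2.circle(im,tuple(int(v) for v in p),3,(0,255,0),1)
cv2.imwrite('pics/w1.png',cv2.resize(im,(800,500)))
```

```text
tab [(0.59, [289.2, 162.8])]
exit [(0.96, [135.6, 109.5])]
lid [(0.73, [249.1, 194.2]), (0.27, [72.3, 170.8])]
spoon_end [(0.79, [155.1, 130.9]), (0.73, [203.6, 157.6])]
fork_end []
tab [-0.01, 0.069, 0.084] [284. 175.]
tab [-0.01, 0.081, 0.084] [297. 175.]
tab [0.01, 0.069, 0.084] [286. 183.]
tab [0.01, 0.081, 0.084] [298. 183.]
lid [-0.022, -0.04, 0.106] [152. 194.]
lid [-0.022, -0.04, 0.114] [150. 203.]
lid [-0.022, 0.125, 0.106] [348. 194.]
lid [-0.022, 0.125, 0.114] [348. 203.]
wall [-0.062, -0.08, 0.042] [ 90. 101.]
wall [-0.062, 0.104, 0.042] [323. 101.]
ap [-0.062, -0.175, 0.006] [-17.  62.]
ap [0.062, -0.175, 0.006] [ 81. 136.]
```

View pics/w1.png

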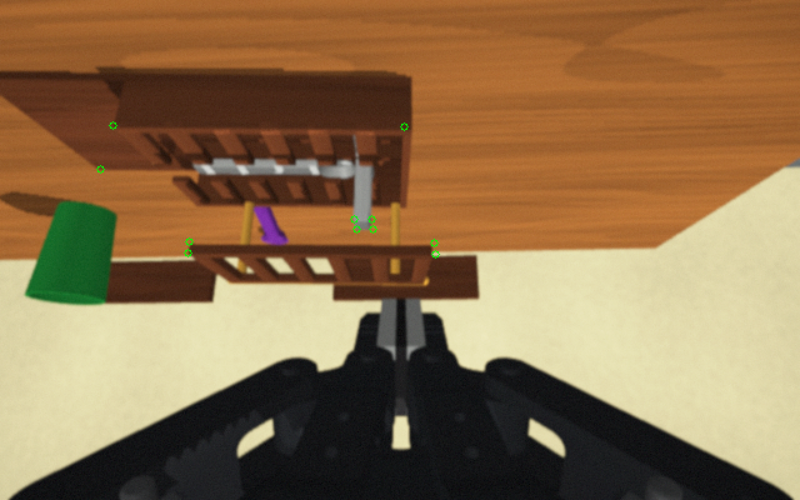

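Run:
```python
from h import *
from bench import env
plan(now(env),[(cw([-.079,.107,.1196]),tilt(.6)),(cw([-.0132,.107,.0744]),tilt(.6))],step=30)
```

```text
P [[3, 2, 27], [3, 2, 26], [4, 2, 27], [3, 1, 26], [0, 0, 27], [0, 0, 26], [0, 0, 27]] 
W [[0.0, -0.0, 0.0], [0.0, -0.0, 0.0], [0.0, -0.0, 0.0], [0.0, -0.0, 0.0], [0.0, -0.0, 0.0], [0.0, -0.0, 0.0], [0.0, -0.0, 0.0]] 7
end [0.5998 0.3927 0.0745]
```

>>> {"name": "servo_tool", "arguments": {
  "delta_pos": [
    [3,2,27],
    [3,2,26],
    [4,2,27],
    [3,1,26],
    [0,0,20],
    [0,0,20],
    [0,0,20],
    [0,0,20]
  ],
  "delta_rot": [
    [0,0,0],
    [0,0,0],
    [0,0,0],
    [0,0,0],
    [0,0,0],
    [0,0,0],
    [0,0,0],
    [0,0,0]
  ],
  "gripper": [0,0,0,0,0,0,0,0]
}}

```text
time_s: 6.12
position: [0.6001, 0.3935, 0.0731]
tool_rot: [-3.14, 0.969, 3.082]
ft_force: [1.0, -0.0, 1.5]
finger_gap: 0.0001
grasp_force: 0.0
```

>>> {"name": "servo_tool", "arguments": {
  "delta_pos": [
    [0,-6,0],
    [0,-6,0],
    [0,-6,0],
    [0,0,0]
  ],
  "delta_rot": [
    [0,0,0],
    [0,0,0],
    [0,0,0],
    [0,0,0]
  ],
  "gripper": [0,0,0,0]
}}

```text
time_s: 6.62
position: [0.5971, 0.3763, 0.0738]
tool_rot: [-3.141, 0.968, 3.083]
ft_force: [0.5, 3.9, -2.1]
finger_gap: 0.0
grasp_force: 1.8
```

>>> {"name": "servo_tool", "arguments": {
  "delta_pos": [
    [0,-8,0],
    [0,-8,0],
    [0,-8,0],
    [0,-8,0],
    [0,-8,0],
    [0,-8,0],
    [0,-8,0],
    [0,-8,0],
    [0,-8,0],
    [0,0,0]
  ],
  "delta_rot": [
    [0,0,0],
    [0,0,0],
    [0,0,0],
    [0,0,0],
    [0,0,0],
    [0,0,0],
    [0,0,0],
    [0,0,0],
    [0,0,0],
    [0,0,0]
  ],
  "gripper": [0,0,0,0,0,0,0,0,0,0]
}}

```text
time_s: 7.88
position: [0.592, 0.3069, 0.0739]
tool_rot: [3.139, 0.968, 3.085]
ft_force: [-1.3, 7.8, -1.9]
finger_gap: -0.0001
grasp_force: 4.0
```

>>> {"name": "servo_tool", "arguments": {
  "delta_pos": [
    [0,-4,0],
    [0,-4,0],
    [0,-2,0],
    [0,0,0]
  ],
  "delta_rot": [
    [0,0,0],
    [0,0,0],
    [0,0,0],
    [0,0,0]
  ],
  "gripper": [0,0,0,0]
}}

```text
time_s: 8.38
position: [0.5913, 0.2979, 0.074]
tool_rot: [3.138, 0.968, 3.085]
ft_force: [-1.0, 10.0, -2.7]
finger_gap: -0.0003
grasp_force: 4.6
```

>>> {"name": "servo_tool", "arguments": {
  "delta_pos": [
    [0,-2,0],
    [0,-2,0],
    [0,0,0]
  ],
  "delta_rot": [
    [0,0,0],
    [0,0,0],
    [0,0,0]
  ],
  "gripper": [0,0,0]
}}

```text
time_s: 8.75
position: [0.591, 0.2943, 0.074]
tool_rot: [3.138, 0.967, 3.085]
ft_force: [-1.3, 10.4, -1.7]
finger_gap: 0.0003
grasp_force: 5.1
```

>>> {"name": "servo_tool", "arguments": {
  "delta_pos": [
    [0,-2,0],
    [0,0,0]
  ],
  "delta_rot": [
    [0,0,0],
    [0,0,0]
  ],
  "gripper": [0,0]
}}

```text
time_s: 9.0
position: [0.5908, 0.2941, 0.0741]
tool_rot: [3.135, 0.967, 3.086]
ft_force: [2.7, 14.7, -6.0]
finger_gap: 0.0001
grasp_force: 7.4
```

Run:
```python
from h import *
from bench import env
ob={}
for c in ['top','side']:
    f=env.grab_frame(c);cv2.imwrite(f'pics/{c}1.png',f['image'][:,:,::-1])
    for t in ['spoon_end','fork_end','tab']:
        ob[c,t]=[(round(d['confidence'],2),np.array(d['xy']).round(1)) for d in env.spot_point(c,t)][:3];print(c,t,ob[c,t])
for t in ['spoon_end','fork_end','tab']:
    for a in ob['top',t]:
        for b in ob['side',t]:
            X,e=tri(('top',a[1]),('side',b[1]))
            if e<.008: print(t,X,e,'caddy',((X-C[:3,3])@C[:3,:3]).round(3))
print(env.state()['ft_force'],env.state()['time_s'])
a=cv2.imread('pics/top1.png')[140:240,160:310];cv2.imwrite('pics/top1c.png',cv2.resize(a,(750,500),interpolation=cv2.INTER_CUBIC))
```

```text
top spoon_end [(0.83, array([236. , 147.1])), (0.53, array([265.8, 176.6])), (0.45, array([265.9, 201.6]))]
top fork_end [(0.8, array([264.6, 203.9]))]
top tab [(0.55, array([211.7, 183.4]))]
side spoon_end [(0.67, array([275., 231.]))]
side fork_end [(0.38, array([295.1, 239.9]))]
side tab [(0.4, array([247.2, 256.3]))]
spoon_end [0.6357 0.1316 0.0158] 0.0019 caddy [ 0.04  -0.151  0.016]
fork_end [0.5555 0.1333 0.0331] 0.0026 caddy [-0.04  -0.155  0.033]
tab [0.6014 0.2753 0.0723] 0.0055 caddy [-0.004 -0.01   0.072]
[ 1.95746702 14.50407366 -5.3915774 ] 9.4
```

View pics/top1c.png

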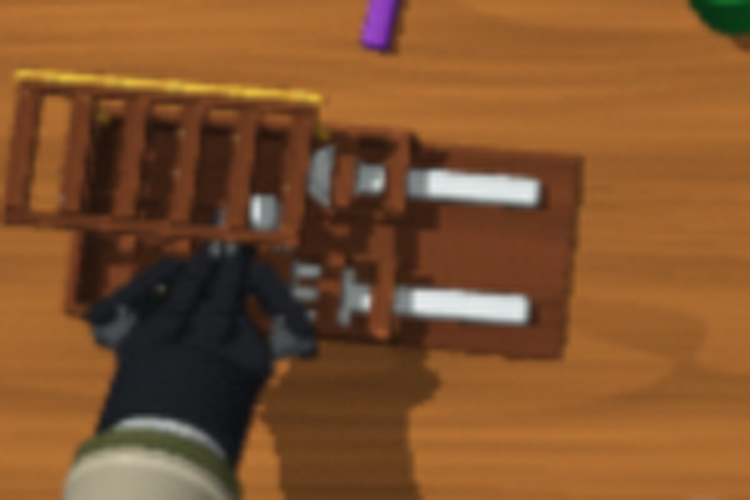

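>>> {"name": "servo_tool", "arguments": {
  "delta_pos": [
    [0,6,0],
    [0,12,0],
    [0,12,0],
    [0,12,0],
    [0,12,0],
    [0,12,0],
    [0,12,0],
    [0,12,0],
    [0,8,0],
    [0,8,0]
  ],
  "delta_rot": [
    [0,0,0],
    [0,0,0],
    [0,0,0],
    [0,0,0],
    [0,0,0],
    [0,0,0],
    [0,0,0],
    [0,0,0],
    [0,0,0],
    [0,0,0]
  ],
  "gripper": [0,0,0,0,0,0,0,0,0,0]
}}

```text
time_s: 10.65
position: [0.5997, 0.3925, 0.0733]
tool_rot: [-3.137, 0.969, 3.082]
ft_force: [-0.3, 0.8, 0.0]
finger_gap: -0.0002
grasp_force: 0.0
```

Run:
```python
from h import *
from bench import env
s=env.state();print(s['position'],s['ft_force'])
W=now(env)
back=W[0]-W[1].apply([0,0,.14])
yw=-.066+np.pi/2
v=cw([.0,-.20,.26])
plan(W,[(back,W[1]),(v,down(yw))],step=45,g=45)
```

```text
[0.5997281  0.39245285 0.07328307] [-0.26787439  0.78847287  0.01036038]
P [[0, 0, -35], [0, 0, -35], [0, 0, -35], [0, 0, -35], [-15, -28, 4], [-18, -25, 5], [-22, -23, 5], [-25, -19, 5], [-27, -15, 4], [-30, -12, 3]] 
W [[0.0, 0.0, 0.0], [0.0, 0.0, 0.0], [0.0, 0.0, 0.0], [0.0, 0.0, 0.0], [0.07, 0.07, 0.13], [0.07, 0.07, 0.13], [0.07, 0.07, 0.13], [0.07, 0.07, 0.13], [0.07, 0.07, 0.13], [0.07, 0.07, 0.13]] 10
P [[-31, -7, 2], [-32, -3, 0], [-32, 1, -2], [-31, 4, -5], [-29, 8, -7]] 
W [[0.07, 0.07, 0.13], [0.07, 0.07, 0.13], [0.06, 0.07, 0.13], [0.07, 0.07, 0.13], [0.06, 0.07, 0.14]] 5
end [0.5924 0.0856 0.2604]
```

>>> {"name": "servo_tool", "arguments": {
  "delta_pos": [
    [0,0,-35],
    [0,0,-35],
    [0,0,-35],
    [0,0,-35],
    [-15,-28,4],
    [-18,-25,5],
    [-22,-23,5],
    [-25,-19,5],
    [-27,-15,4],
    [-30,-12,3]
  ],
  "delta_rot": [
    [0,0,0],
    [0,0,0],
    [0,0,0],
    [0,0,0],
    [0.07,0.07,0.13],
    [0.07,0.07,0.13],
    [0.07,0.07,0.13],
    [0.07,0.07,0.13],
    [0.07,0.07,0.13],
    [0.07,0.07,0.13]
  ],
  "gripper": [0,0,0,0,0,0,10,20,30,40]
}}

```text
time_s: 11.9
position: [0.5432, 0.2279, 0.2122]
tool_rot: [2.933, 0.42, 2.126]
ft_force: [0.4, 0.5, -1.0]
finger_gap: 0.0401
grasp_force: 0.0
```

>>> {"name": "servo_tool", "arguments": {
  "delta_pos": [
    [-31,-7,2],
    [-32,-3,0],
    [-32,1,-2],
    [-31,4,-5],
    [-29,8,-7],
    [0,0,0]
  ],
  "delta_rot": [
    [0.07,0.07,0.13],
    [0.07,0.07,0.13],
    [0.06,0.07,0.13],
    [0.07,0.07,0.13],
    [0.06,0.07,0.14],
    [0,0,0]
  ],
  "gripper": [42,42,42,42,42,42]
}}

```text
time_s: 12.65
position: [0.5944, 0.0799, 0.2599]
tool_rot: [-3.141, -0.002, 1.491]
ft_force: [0.8, 0.2, -0.0]
finger_gap: 0.0421
grasp_force: 0.0
```

Run:
```python
from h import *
from bench import env
s=env.state();print(s['position'],s['tool_rot'],s['finger_gap'])
im,c,W=wrist(env)
np.savez('w2.npz',f=c[0],cx=c[1],cy=c[2],M=c[3])
for t in ['spoon_end','fork_end','exit']:
    L=[(round(d['confidence'],2),np.array(d['xy']).round(1)) for d in env.spot_point('wrist',t)][:3]
    for l in L:
        X=onz(c,l[1],.013 if 'end' in t else .006); print(t,l,X.round(4),((X-C[:3,3])@C[:3,:3]).round(4))
for l in [[-.062,-.175,.006],[.062,-.175,.006],[-.062,-.08,.042],[.062,-.08,.042],[-.022,-.04,.114]]:
    p=proj(c,cw(l));cv2.circle(im,tuple(int(v) for v in p),3,(0,255,0),1)
for k in ['spoon','fork']:
    for d in env.silhouettes('wrist',k)[:3]:
        m=d['region'];ys,xs=np.nonzero(m)
        X=np.array([onz(c,(x,y),.02) for x,y in zip(xs[::7],ys[::7])]);Q=(X-C[:3,3])@C[:3,:3];
        h=Q[(Q[:,1]<-.085)]
        print(k,round(d['confidence'],2),np.array(d['extent']).astype(int),len(h), h.min(0).round(4) if len(h) else '',h.max(0).round(4) if len(h) else '', np.polyfit(h[:,1],h[:,0],1).round(4) if len(h)>9 else '')
cv2.imwrite('pics/w2.png',cv2.resize(im,(800,500)))
```

```text
[0.59439509 0.07990891 0.25992949] [-3.14112437e+00 -1.78618379e-03  1.49074069e+00] 0.04213991210035592
spoon_end (0.85, array([437.6,   2. ])) [0.7173 0.2278 0.013 ] [ 0.1151 -0.0496  0.013 ]
spoon_end (0.57, array([353.3, 119.2])) [0.6313 0.1255 0.013 ] [ 0.0361 -0.1574  0.013 ]
fork_end (0.6, array([283.9, 117.7])) [0.5598 0.1328 0.013 ] [-0.0357 -0.1548  0.013 ]
exit (0.83, array([319.2,  40.6])) [0.6023 0.2042 0.006 ] [ 0.0019 -0.0807  0.006 ]
exit (0.48, array([285.1,  42.6])) [0.5682 0.2051 0.006 ] [-0.0321 -0.0821  0.006 ]
spoon 0.94 [345   0 364 119] 177 [ 0.0279 -0.1549  0.02  ] [ 0.0444 -0.0854  0.02  ] [0.0106 0.0375]
spoon 0.61 [440   2 584  31] 0   
fork 0.72 [266   0 300 120] 177 [-0.0419 -0.1549  0.02  ] [-0.0254 -0.0853  0.02  ] [ 0.0142 -0.032 ]
```

View pics/w2.png

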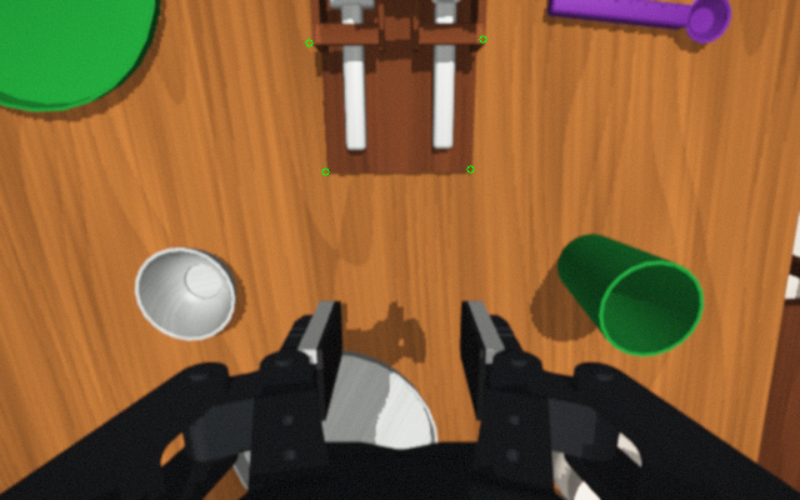

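Run:
```python
from h import *
from bench import env
w=np.load('w2.npz');c=(float(w['f']),float(w['cx']),float(w['cy']),w['M'])
for n,a,t,s in [('spoon_end',(353.3,119.2),(265.8,176.6),(275,231)),('fork_end',(283.9,117.7),(264.6,203.9),(295.1,239.9))]:
    print(n,tri((c,a),('top',t)),tri((c,a),('side',s)),tri((c,a),('side',s),('top',t)))
plan(now(env),[(cw([.0364,-.105,.09]),down(1.494)),(cw([.0364,-.105,.030]),down(1.494))],step=30)
```

```text
spoon_end (array([0.6283, 0.1276, 0.0588]), np.float64(0.0011)) (array([0.6334, 0.1275, 0.0134]), np.float64(0.0029)) (array([0.634 , 0.1297, 0.0167]), np.float64(0.005))
fork_end (array([0.5578, 0.134 , 0.0051]), np.float64(0.0019)) (array([0.5609, 0.1326, 0.0291]), np.float64(0.0011)) (array([0.5583, 0.1328, 0.0293]), np.float64(0.0046))
P [[13, 5, 24], [13, 5, 24], [13, 5, 24], [13, 6, 25], [13, 5, 24], [13, 6, 25], [14, 5, 24], [0, 0, 20], [0, 0, 20], [0, 0, 20]] 
W [[0.0, -0.0, 0.0], [0.0, -0.0, 0.0], [0.0, -0.0, 0.0], [0.0, -0.0, 0.0], [0.0, -0.0, 0.0], [0.0, -0.0, 0.01], [0.0, -0.0, 0.0], [0.0, -0.0, 0.0], [0.0, -0.0, 0.0], [0.0, -0.0, 0.0]] 10
end [0.6348 0.1779 0.0304]
```

>>> {"name": "servo_tool", "arguments": {
  "delta_pos": [
    [13,5,24],
    [13,5,24],
    [13,5,24],
    [13,6,25],
    [13,5,24],
    [13,6,25],
    [14,5,24],
    [0,0,20],
    [0,0,20],
    [0,0,16]
  ],
  "delta_rot": [
    [0,0,0],
    [0,0,0],
    [0,0,0],
    [0,0,0],
    [0,0,0],
    [0,0,0],
    [0,0,0],
    [0,0,0],
    [0,0,0],
    [0,0,0]
  ],
  "gripper": [42,42,42,42,42,42,42,42,42,42]
}}

```text
time_s: 14.2
position: [0.6356, 0.1754, 0.0333]
tool_rot: [3.141, -0.002, 1.502]
ft_force: [0.4, -0.4, -0.3]
finger_gap: 0.0421
grasp_force: 0.0
```

>>> {"name": "servo_tool", "arguments": {
  "delta_pos": [
    [0,0,4],
    [0,0,0],
    [0,0,0],
    [0,0,0],
    [0,0,0],
    [0,0,0]
  ],
  "delta_rot": [
    [0,0,0],
    [0,0,0],
    [0,0,0],
    [0,0,0],
    [0,0,0],
    [0,0,0]
  ],
  "gripper": [42,30,20,10,10,10],
  "squeeze": 50
}}

```text
time_s: 14.95
position: [0.6365, 0.1765, 0.0317]
tool_rot: [3.139, -0.003, 1.502]
ft_force: [-1.2, -0.4, 5.3]
finger_gap: 0.0143
grasp_force: 50.8
```

>>> {"name": "servo_tool", "arguments": {
  "delta_pos": [
    [0,0,-3],
    [-10,0,0],
    [-15,0,0],
    [-15,0,0],
    [-15,0,0],
    [-15,0,0],
    [-15,0,0],
    [-8,0,0],
    [0,0,0]
  ],
  "delta_rot": [
    [0,0,0],
    [0,0,0],
    [0,0,0],
    [0,0,0],
    [0,0,0],
    [0,0,0],
    [0,0,0],
    [0,0,0],
    [0,0,0]
  ],
  "gripper": [10,10,10,10,10,10,10,10,10]
}}

```text
time_s: 16.08
position: [0.6295, 0.0826, 0.0332]
tool_rot: [3.141, -0.003, 1.501]
ft_force: [-0.7, 0.5, -0.7]
finger_gap: 0.0145
grasp_force: 50.0
```

Run:
```python
from h import *
from bench import env
s=env.state();print(s['position'],s['tool_rot'],s['finger_gap'],s['grasp_force'],s['ft_force'],((s['position']-C[:3,3])@C[:3,:3]).round(4))
f=env.grab_frame('side');a=f['image'][200:330,190:330,::-1]
t=env.grab_frame('top');b=t['image'][140:240,170:330,::-1]
A=cv2.resize(a,(400,371),interpolation=3);B=cv2.resize(b,(400,250),interpolation=3);B=cv2.copyMakeBorder(B,0,121,0,0,0)
cv2.imwrite('pics/p3.png',np.hstack([A,B]))
print([(d['confidence'],d['extent']) for d in env.look_for('top','spoon')])
```

```text
[0.6294502  0.08259814 0.03321858] [ 3.14110568e+00 -2.56020856e-03  1.50131518e+00] 0.014543491103402913 49.98782157897949 [-0.73109387  0.54252581 -0.71788291] [ 0.037  -0.2003  0.0332]
[(0.58, [236.6, 105.3, 248.2, 146.2])]
```

View pics/p3.png

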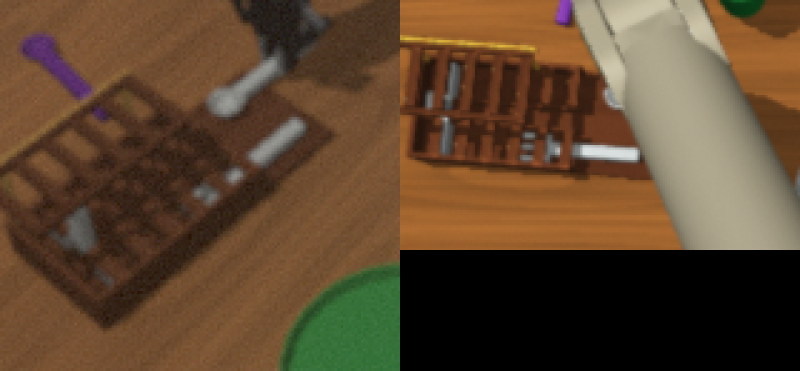

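Run:
```python
from h import *
from bench import env
print('thali',onz('top',(360,222.5),.018),onz('side',(369.5,196),.018),'tray',onz('top',(443,209.5),.02),onz('side',(397.5,153),.02))
for k,e in dict(kat1=(401,147),kat2=(303,254.5),tum=(305,130),jar=(360,137)).items(): print(k,onz('top',e,.03 if 'kat' in k else .05).round(3))
p,r=now(env)
t=np.array([.504,-.141]);yw=1.3
ux=np.array([np.cos(yw),np.sin(yw)]);g=t-.02*ux
plan((p,r),[(p+[0,0,.15],r),((*g,.12),down(yw)),((*g,.040),down(yw))],step=40)
```

```text
thali [ 0.50194219 -0.14718111  0.018     ] [ 0.49853846 -0.14494189  0.018     ] tray [ 0.54165714 -0.39166602  0.02      ] [ 0.53575644 -0.37540738  0.02      ]
kat1 [ 0.727 -0.27   0.03 ]
kat2 [0.408 0.019 0.03 ]
tum [0.771 0.016 0.05 ]
jar [ 0.751 -0.146  0.05 ]
P [[0, 0, -37], [0, 0, -38], [0, 0, -37], [1, 0, -38], [-32, -14, 8], [-32, -13, 8], [-32, -13, 8], [-33, -12, 8], [-33, -11, 8], [-33, -10, 7]] 
W [[0.0, 0.0, 0.0], [0.0, 0.0, 0.0], [0.0, 0.0, 0.0], [0.0, 0.0, 0.0], [0.0, -0.0, 0.03], [0.0, -0.0, 0.02], [0.0, -0.0, 0.03], [0.0, -0.0, 0.02], [0.0, -0.0, 0.03], [-0.0, -0.0, 0.02]] 10
P [[-34, -9, 8], [-33, -8, 7], [0, 0, 27], [0, 0, 27], [-1, 0, 26]] 
W [[-0.0, -0.0, 0.03], [-0.0, -0.0, 0.02], [-0.0, -0.0, 0.0], [-0.0, -0.0, 0.0], [-0.0, -0.0, 0.0]] 5
end [ 0.499  -0.1606  0.0403]
```

>>> {"name": "servo_tool", "arguments": {
  "delta_pos": [
    [0,0,-20],
    [0,0,-37],
    [0,0,-38],
    [0,0,-38],
    [-16,-7,-10],
    [-34,-15,8],
    [-32,-13,8],
    [-33,-12,8],
    [-33,-11,8],
    [-33,-10,7]
  ],
  "delta_rot": [
    [0,0,0],
    [0,0,0],
    [0,0,0],
    [0,0,0],
    [0,0,0.03],
    [0,0,0.02],
    [0,0,0.03],
    [0,0,0.02],
    [0,0,0.03],
    [0,0,0.02]
  ],
  "gripper": [10,10,10,10,10,10,10,10,10,10]
}}

```text
time_s: 17.48
position: [0.5354, -0.0883, 0.1364]
tool_rot: [-3.141, -0.002, 1.35]
ft_force: [0.8, -0.5, 0.2]
finger_gap: 0.0148
grasp_force: 50.0
```

>>> {"name": "servo_tool", "arguments": {
  "delta_pos": [
    [-34,-10,8],
    [-35,-9,7],
    [-14,-4,6],
    [0,0,27],
    [0,0,27],
    [0,0,15],
    [0,0,0]
  ],
  "delta_rot": [
    [0,0,0.03],
    [0,0,0.02],
    [0,0,0],
    [0,0,0],
    [0,0,0],
    [0,0,0],
    [0,0,0]
  ],
  "gripper": [10,10,10,10,10,10,10]
}}

```text
time_s: 18.35
position: [0.4944, -0.161, 0.0457]
tool_rot: [-3.14, -0.003, 1.303]
ft_force: [0.1, -0.4, -0.1]
finger_gap: 0.0145
grasp_force: 50.0
```

Run:
```python
from h import *
from bench import env
s=env.state();print(s['position'],s['tool_rot'],s['finger_gap'],s['grasp_force'],s['ft_force'])
a=env.grab_frame('side')['image'][120:250,300:460,::-1]
im,c,W=wrist(env)
np.savez('w3.npz',f=c[0],cx=c[1],cy=c[2],M=c[3])
for k in ['spoon','thali']: print(k,[(round(d['confidence'],2),np.array(d['extent']).astype(int)) for d in env.look_for('wrist',k)])
A=cv2.resize(a,(400,325),interpolation=3);B=cv2.resize(im,(400,250));B=cv2.copyMakeBorder(B,0,75,0,0,0)
cv2.imwrite('pics/p4.png',np.hstack([A,B]))
```

```text
[ 0.4943573  -0.1610109   0.04567921] [-3.1395016  -0.00349248  1.3032335 ] 0.01452779573624118 50.00217318534851 [ 0.1176231  -0.44536232 -0.12183838]
spoon [(0.69, array([273,  33, 372, 359]))]
thali [(0.95, array([115,   0, 573, 364]))]
```

View pics/p4.png

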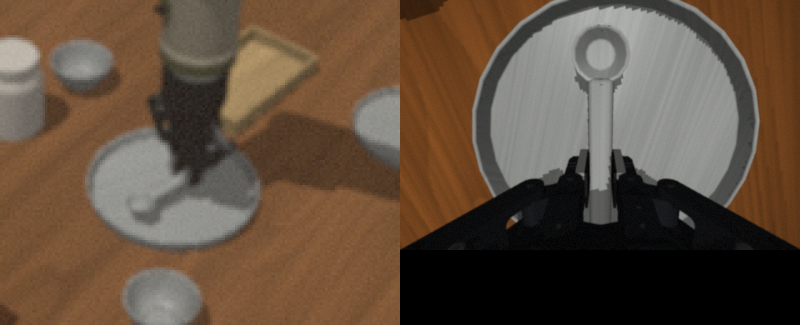

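Run:
```python
from h import *
from bench import env
w=np.load('w3.npz');c=(float(w['f']),float(w['cx']),float(w['cy']),w['M'])
tip=onz(c,(320,34),.030);print('bowl tip',tip)
for d in env.silhouettes('wrist','thali')[:1]:
    cs,_=cv2.findContours(d['region'].astype(np.uint8),0,1);k=max(cs,key=cv2.contourArea)[:,0]
    k=k[(k[:,1]>3)&(k[:,1]<230)]
    k=np.array([q for q in k if q[0]<250 or q[0]>420])
    X=np.array([onz(c,q,.018)[:2] for q in k])
    from scipy.optimize import least_squares
    s=least_squares(lambda v:np.hypot(*(X-v[:2]).T)-v[2],[.5,-.14,.1],loss='soft_l1',f_scale=.002);print('thali',s.x.round(4))
p,r=now(env);ux=r.as_matrix()[:2,0];cen=tip[:2]-.07*ux;print('spoon centre',cen, 'along',(cen-p[:2])@ux,'err tool xy',((s.x[:2]-cen)@ux*1e3).round(1),((s.x[:2]-cen)@r.as_matrix()[:2,1]*1e3).round(1))
```

```text
bowl tip [ 0.51854834 -0.07406998  0.03      ]
thali [ 0.5072 -0.1561  0.1039]
spoon centre [ 0.49999677 -0.14156668] along 0.020722841891898863 err tool xy -12.2 10.8
```

>>> {"name": "servo_tool", "arguments": {
  "delta_pos": [
    [-6,5,0],
    [-6,6,0],
    [0,0,6],
    [0,0,5],
    [0,0,2],
    [0,0,1],
    [0,0,0]
  ],
  "delta_rot": [
    [0,0,0],
    [0,0,0],
    [0,0,0],
    [0,0,0],
    [0,0,0],
    [0,0,0],
    [0,0,0]
  ],
  "gripper": [10,10,10,10,10,10,10]
}}

```text
time_s: 19.48
position: [0.5024, -0.1761, 0.0324]
tool_rot: [-3.141, -0.003, 1.303]
ft_force: [0.1, -0.8, -0.7]
finger_gap: 0.0144
grasp_force: 50.0
```

>>> {"name": "servo_tool", "arguments": {
  "delta_pos": [
    [0,0,1],
    [0,0,1],
    [0,0,0]
  ],
  "delta_rot": [
    [0,0,0],
    [0,0,0],
    [0,0,0]
  ],
  "gripper": [10,10,10]
}}

```text
time_s: 19.85
position: [0.5023, -0.1762, 0.0304]
tool_rot: [-3.141, -0.003, 1.303]
ft_force: [0.3, 0.4, -0.1]
finger_gap: 0.0143
grasp_force: 50.0
```

>>> {"name": "servo_tool", "arguments": {
  "delta_pos": [
    [0,0,1],
    [0,0,1],
    [0,0,0]
  ],
  "delta_rot": [
    [0,0,0],
    [0,0,0],
    [0,0,0]
  ],
  "gripper": [10,10,10]
}}

```text
time_s: 20.23
position: [0.5025, -0.1762, 0.0296]
tool_rot: [3.141, -0.002, 1.302]
ft_force: [-5.8, 1.5, 13.2]
finger_gap: 0.0146
grasp_force: 51.7
```

>>> {"name": "servo_tool", "arguments": {
  "delta_pos": [
    [0,0,0],
    [0,0,0],
    [0,0,0],
    [0,0,0],
    [0,0,-15],
    [0,0,-40],
    [0,0,-50],
    [0,0,-50]
  ],
  "delta_rot": [
    [0,0,0],
    [0,0,0],
    [0,0,0],
    [0,0,0],
    [0,0,0],
    [0,0,0],
    [0,0,0],
    [0,0,0]
  ],
  "gripper": [20,28,38,42,42,42,42,42]
}}

```text
time_s: 21.22
position: [0.5022, -0.1764, 0.186]
tool_rot: [3.141, -0.003, 1.303]
ft_force: [0.8, 0.2, 0.7]
finger_gap: 0.042
grasp_force: 0.0
```

Run:
```python
from h import *
from bench import env
p,r=now(env);print(p)
im,c,W=wrist(env)
for d in env.silhouettes('wrist','spoon')[:2]:
    ys,xs=np.nonzero(d['region']);X=np.array([onz(c,(x,y),.012)[:2] for x,y in zip(xs[::11],ys[::11])])
    q=(X-[.5072,-.1561])@r.as_matrix()[:2,:2];print('spoon rel thali (tool xy)',round(d['confidence'],2),q.min(0).round(3),q.max(0).round(3))
g=cw([-.0335,-.105,0])
plan((p,r),[((g[0],g[1],.10),down(1.491)),((g[0],g[1],.030),down(1.491))],step=50)
```

```text
[ 0.50218129 -0.17636547  0.18604595]
spoon rel thali (tool xy) 0.7 [-0.071 -0.017] [0.069 0.016]
P [[45, -4, 11], [45, -3, 11], [46, -3, 11], [45, -2, 11], [46, 0, 11], [46, 1, 11], [45, 2, 11], [45, 3, 10], [0, 0, 35], [0, 0, 35]] 
W [[0.0, -0.0, -0.02], [0.0, -0.0, -0.02], [0.0, -0.0, -0.02], [0.0, -0.0, -0.03], [0.0, -0.0, -0.02], [0.0, -0.0, -0.03], [0.0, -0.0, -0.02], [0.0, -0.0, -0.03], [0.0, -0.0, 0.0], [0.0, -0.0, 0.0]] 10
end [0.5653 0.1821 0.0301]
```

>>> {"name": "servo_tool", "arguments": {
  "delta_pos": [
    [45,-4,5],
    [45,-3,5],
    [46,-3,5],
    [45,-2,10],
    [46,0,15],
    [46,1,15],
    [45,2,15],
    [45,3,16],
    [0,0,35],
    [0,0,25]
  ],
  "delta_rot": [
    [0,0,-0.02],
    [0,0,-0.02],
    [0,0,-0.02],
    [0,0,-0.03],
    [0,0,-0.02],
    [0,0,-0.03],
    [0,0,-0.02],
    [0,0,-0.03],
    [0,0,0],
    [0,0,0]
  ],
  "gripper": [42,42,42,42,42,42,42,42,42,42]
}}

```text
time_s: 22.58
position: [0.5649, 0.1826, 0.0375]
tool_rot: [-3.141, -0.003, 1.494]
ft_force: [-0.1, -0.8, -0.2]
finger_gap: 0.0416
grasp_force: 0.0
```

Run:
```python
from h import *
from bench import env
im,c,W=wrist(env);p,r=now(env);print(p,r.as_euler('xyz')[2],((p-C[:3,3])@C[:3,:3]).round(4))
for d in env.silhouettes('wrist','fork')[:2]:
    ys,xs=np.nonzero(d['region']);X=np.array([onz(c,(x,y),.02) for x,y in zip(xs[::7],ys[::7])]);Q=(X-C[:3,3])@C[:3,:3];h=Q[(Q[:,1]<-.085)]
    print(round(d['confidence'],2),np.array(d['extent']).astype(int),h.min(0).round(4),h.max(0).round(4),np.polyfit(h[:,1],h[:,0],1))
```

```text
[0.56330669 0.18131815 0.03435104] 1.4932398324040177 [-0.0355 -0.1062  0.0344]
0.83 [278  39 366 357] [-0.0422 -0.1545  0.02  ] [-0.026 -0.089  0.02 ] [ 0.01270506 -0.03267436]
```

Fork handle is between the pads (x −34 vs gripper −35.5). Lower 2 mm, close, lift slightly and pull.

>>> {"name": "servo_tool", "arguments": {
  "delta_pos": [
    [0,1,2],
    [0,0,0],
    [0,0,0],
    [0,0,0],
    [0,0,0],
    [0,0,0]
  ],
  "delta_rot": [
    [0,0,0],
    [0,0,0],
    [0,0,0],
    [0,0,0],
    [0,0,0],
    [0,0,0]
  ],
  "gripper": [42,30,20,10,10,10],
  "squeeze": 50
}}

```text
time_s: 23.42
position: [0.5671, 0.1819, 0.0377]
tool_rot: [3.139, -0.003, 1.492]
ft_force: [-0.8, -0.7, 7.0]
finger_gap: 0.0136
grasp_force: 49.0
```

>>> {"name": "servo_tool", "arguments": {
  "delta_pos": [
    [0,0,-3],
    [-10,0,0],
    [-15,0,0],
    [-15,0,0],
    [-15,0,0],
    [-15,0,0],
    [-15,0,0],
    [-10,0,0],
    [0,0,0]
  ],
  "delta_rot": [
    [0,0,0],
    [0,0,0],
    [0,0,0],
    [0,0,0],
    [0,0,0],
    [0,0,0],
    [0,0,0],
    [0,0,0],
    [0,0,0]
  ],
  "gripper": [10,10,10,10,10,10,10,10,10]
}}

```text
time_s: 24.55
position: [0.559, 0.0859, 0.0392]
tool_rot: [3.141, -0.002, 1.491]
ft_force: [0.4, -0.0, -1.3]
finger_gap: 0.014
grasp_force: 48.8
```

Run:
```python
from h import *
from bench import env
im,c,W=wrist(env);p,r=now(env);print(p,((p-C[:3,3])@C[:3,:3]).round(4))
cv2.imwrite('pics/w5.png',im)
for d in env.silhouettes('wrist','fork')[:2]:
    ys,xs=np.nonzero(d['region']);X=np.array([onz(c,(x,y),.015) for x,y in zip(xs[::7],ys[::7])]);Q=(X-p)@r.as_matrix()
    print(round(d['confidence'],2),np.array(d['extent']).astype(int),'tool',Q.min(0).round(4),Q.max(0).round(4),'caddy ymax',((X-C[:3,3])@C[:3,:3])[:,1].max())
yw=1.47 # tray y axis (.1,1)
for yw in (-.1+np.pi/2,):
    g=np.array([.54,-.39])-.02*np.array([np.cos(yw),np.sin(yw)])
    plan((p,r),[(p+[0,0,.16],r),((*g,.17),down(yw))],step=45)
```

```text
[0.55898607 0.08693538 0.03922994] [-0.0336 -0.2006  0.0392]
0.92 [277  38 364 354] tool [-0.0552 -0.0177  0.0241] [0.0881 0.0166 0.0245] caddy ymax -0.11227859186451494
P [[0, 0, -40], [0, 0, -40], [0, 0, -40], [0, 0, -40], [-41, 2, 2], [-41, 1, 2], [-41, 2, 2], [-42, 1, 2], [-41, 2, 2], [-42, 1, 3]] 
W [[0.0, 0.0, 0.0], [0.0, 0.0, 0.0], [0.0, 0.0, 0.0], [0.0, 0.0, 0.0], [0.0, -0.0, 0.0], [0.0, -0.0, 0.0], [0.0, -0.0, 0.0], [0.0, -0.0, 0.0], [0.0, -0.0, 0.0], [0.0, -0.0, 0.0]] 10
P [[-41, 2, 2], [-42, 1, 3], [-41, 2, 2], [-41, 2, 3], [-42, 2, 2], [-41, 2, 3]] 
W [[0.0, -0.0, 0.0], [0.0, -0.0, 0.0], [0.0, -0.0, 0.01], [0.0, -0.0, 0.0], [0.0, -0.0, 0.01], [0.0, -0.0, 0.0]] 6
end [ 0.5381 -0.4094  0.1697]
```

>>> {"name": "servo_tool", "arguments": {
  "delta_pos": [
    [15,0,0],
    [15,0,0],
    [15,0,0],
    [10,0,3],
    [0,0,0],
    [0,0,0],
    [0,0,0],
    [0,0,4],
    [0,0,3],
    [0,0,0]
  ],
  "delta_rot": [
    [0,0,0],
    [0,0,0],
    [0,0,0],
    [0,0,0],
    [0,0,0],
    [0,0,0],
    [0,0,0],
    [0,0,0],
    [0,0,0],
    [0,0,0]
  ],
  "gripper": [10,10,10,10,10,20,30,32,32,32]
}}

```text
time_s: 25.9
position: [0.5629, 0.1418, 0.0288]
tool_rot: [-3.141, -0.003, 1.492]
ft_force: [0.9, 0.4, -0.0]
finger_gap: 0.0321
grasp_force: 0.0
```

>>> {"name": "servo_tool", "arguments": {
  "delta_pos": [
    [0,0,0],
    [0,0,0],
    [0,0,0],
    [0,0,0],
    [0,0,0]
  ],
  "delta_rot": [
    [0,0,0],
    [0,0,0],
    [0,0,0],
    [0,0,0],
    [0,0,0]
  ],
  "gripper": [22,10,10,10,10]
}}

```text
time_s: 26.52
position: [0.5634, 0.142, 0.0296]
tool_rot: [3.141, -0.003, 1.492]
ft_force: [0.1, -0.2, 3.0]
finger_gap: 0.0151
grasp_force: 50.5
```

>>> {"name": "servo_tool", "arguments": {
  "delta_pos": [
    [0,0,-3],
    [-14,0,0],
    [-14,0,0],
    [-14,0,0],
    [-14,0,0],
    [0,0,-15],
    [0,0,-40],
    [0,0,-40],
    [0,0,-40],
    [0,0,-25]
  ],
  "delta_rot": [
    [0,0,0],
    [0,0,0],
    [0,0,0],
    [0,0,0],
    [0,0,0],
    [0,0,0],
    [0,0,0],
    [0,0,0],
    [0,0,0],
    [0,0,0]
  ],
  "gripper": [10,10,10,10,10,10,10,10,10,10]
}}

```text
time_s: 27.78
position: [0.5593, 0.0869, 0.1958]
tool_rot: [3.138, -0.004, 1.494]
ft_force: [0.3, 0.0, -1.2]
finger_gap: 0.0146
grasp_force: 50.1
```

Run:
```python
from h import *
from bench import env
p,r=now(env);s=env.state();print(p,s['finger_gap'],s['grasp_force'])
env.grab_frame('wrist')
print([(round(d['confidence'],2),np.array(d['extent']).astype(int)) for d in env.look_for('wrist','fork')])
yw=-.1+np.pi/2
g=np.array([.54,-.39])-.02*np.array([np.cos(yw),np.sin(yw)])
plan((p,r),[((*g,.15),down(yw))],step=50)
```

```text
[0.55933608 0.08691564 0.19575788] 0.014571784310466624 50.080225467681885
[(0.82, array([274,  33, 367, 359]))]
P [[-50, 2, 4], [-50, 2, 4], [-50, 2, 4], [-50, 2, 5], [-50, 1, 4], [-49, 2, 5], [-50, 1, 4], [-49, 2, 5], [-50, 2, 4], [-49, 3, 5]] 
W [[0.0, -0.0, 0.0], [0.0, -0.0, 0.0], [0.0, -0.0, 0.0], [0.0, -0.0, 0.0], [0.0, -0.0, 0.0], [0.0, -0.0, 0.0], [0.0, -0.0, 0.01], [0.0, -0.0, 0.0], [0.0, -0.0, 0.01], [0.0, -0.0, 0.0]] 10
end [ 0.5383 -0.4098  0.1499]
```

>>> {"name": "servo_tool", "arguments": {
  "delta_pos": [
    [-30,1,0],
    [-50,2,4],
    [-50,2,4],
    [-50,2,5],
    [-50,1,4],
    [-50,2,5],
    [-50,1,4],
    [-50,2,5],
    [-50,2,5],
    [-50,3,5]
  ],
  "delta_rot": [
    [0,0,0],
    [0,0,0],
    [0,0,0],
    [0,0,0],
    [0,0,0],
    [0,0,0],
    [0,0,0.01],
    [0,0,0],
    [0,0,0.01],
    [0,0,0]
  ],
  "gripper": [10,10,10,10,10,10,10,10,10,10]
}}

```text
time_s: 29.12
position: [0.5371, -0.395, 0.1493]
tool_rot: [3.141, -0.004, 1.473]
ft_force: [0.0, -0.7, -0.2]
finger_gap: 0.0146
grasp_force: 50.1
```

>>> {"name": "servo_tool", "arguments": {
  "delta_pos": [
    [-17,1,4],
    [0,0,0]
  ],
  "delta_rot": [
    [0,0,0],
    [0,0,0]
  ],
  "gripper": [10,10]
}}

```text
time_s: 29.38
position: [0.5359, -0.4115, 0.1446]
tool_rot: [-3.141, -0.004, 1.471]
ft_force: [0.5, 0.4, 0.1]
finger_gap: 0.0144
grasp_force: 50.1
```

Run:
```python
from h import *
from bench import env
im,c,W=wrist(env);p,r=now(env);print(p,r.as_euler('xyz')[2],env.state()['grasp_force'])
np.savez('w6.npz',f=c[0],cx=c[1],cy=c[2],M=c[3])
for k in ['fork','tray']: print(k,[(round(d['confidence'],2),np.array(d['extent']).astype(int)) for d in env.look_for('wrist',k)])
cv2.imwrite('pics/w6.png',im)
```

```text
[ 0.53689773 -0.40958675  0.14526283] 1.4733707229077466 50.08307754993439
fork [(0.67, array([275,  32, 366, 359]))]
tray [(0.83, array([246,  17, 418, 291]))]
```

View pics/w6.png

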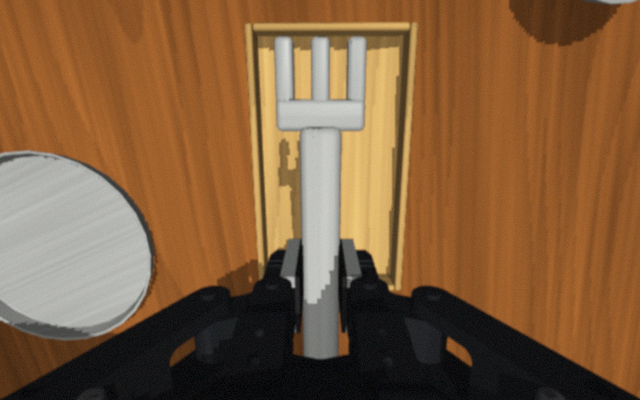

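Run:
```python
from h import *
from bench import env
w=np.load('w6.npz');c=(float(w['f']),float(w['cx']),float(w['cy']),w['M'])
p,r=now(env);Rm=r.as_matrix()
K=[onz(c,q,.026) for q in [(246,24),(416,24),(402,290)]]
for k in K: print(k.round(4),((k-p)@Rm*1e3).round(1))
print('tray centre tool', ((K[0]+K[2])/2-p)@Rm*1e3, 'size',np.linalg.norm(K[0]-K[1]),np.linalg.norm(K[1]-K[2]))
t=onz(c,(320,38),.125);print('fork tip tool',((t-p)@Rm*1e3).round(1))
```

```text
[ 0.4999 -0.2935  0.026 ] [110.3 -48.7 120.6]
[ 0.6065 -0.3043  0.026 ] [109.6  58.4 120.7]
[ 0.5905 -0.4912  0.026 ] [-78.   60.2 119.9]
tray centre tool [ 16.16671233   5.78265761 120.22713122] size 0.10708344464569797 0.18760916633092345
fork tip tool [86.2 -1.8 21.5]
```

>>> {"name": "servo_tool", "arguments": {
  "delta_pos": [
    [0,6,10],
    [0,0,30],
    [0,0,30],
    [0,0,25],
    [0,0,10],
    [0,0,5],
    [0,0,2],
    [0,0,1],
    [0,0,0]
  ],
  "delta_rot": [
    [0,0,0],
    [0,0,0],
    [0,0,0],
    [0,0,0],
    [0,0,0],
    [0,0,0],
    [0,0,0],
    [0,0,0],
    [0,0,0]
  ],
  "gripper": [10,10,10,10,10,10,10,10,10]
}}

```text
time_s: 30.65
position: [0.5428, -0.4117, 0.0334]
tool_rot: [3.14, -0.002, 1.472]
ft_force: [0.1, -0.7, -1.1]
finger_gap: 0.0145
grasp_force: 50.1
```

>>> {"name": "servo_tool", "arguments": {
  "delta_pos": [
    [0,0,1],
    [0,0,1],
    [0,0,0]
  ],
  "delta_rot": [
    [0,0,0],
    [0,0,0],
    [0,0,0]
  ],
  "gripper": [10,10,10]
}}

```text
time_s: 31.02
position: [0.5425, -0.4114, 0.0307]
tool_rot: [3.141, -0.003, 1.472]
ft_force: [-0.0, 0.6, -0.6]
finger_gap: 0.0149
grasp_force: 50.1
```

>>> {"name": "servo_tool", "arguments": {
  "delta_pos": [
    [0,0,1],
    [0,0,1],
    [0,0,0]
  ],
  "delta_rot": [
    [0,0,0],
    [0,0,0],
    [0,0,0]
  ],
  "gripper": [10,10,10]
}}

```text
time_s: 31.4
position: [0.5426, -0.4114, 0.0287]
tool_rot: [3.141, -0.003, 1.472]
ft_force: [-0.2, -0.8, -0.9]
finger_gap: 0.0143
grasp_force: 50.1
```

>>> {"name": "servo_tool", "arguments": {
  "delta_pos": [
    [0,0,1],
    [0,0,0]
  ],
  "delta_rot": [
    [0,0,0],
    [0,0,0]
  ],
  "gripper": [10,10]
}}

```text
time_s: 31.65
position: [0.5426, -0.4114, 0.0286]
tool_rot: [3.141, -0.003, 1.472]
ft_force: [-2.9, 1.7, 5.1]
finger_gap: 0.0143
grasp_force: 50.9
```

Contact; release and retreat.

>>> {"name": "servo_tool", "arguments": {
  "delta_pos": [
    [0,0,0],
    [0,0,0],
    [0,0,0],
    [0,0,-15],
    [0,0,-40],
    [0,0,-50],
    [0,0,-50],
    [-30,0,-20],
    [0,0,0]
  ],
  "delta_rot": [
    [0,0,0],
    [0,0,0],
    [0,0,0],
    [0,0,0],
    [0,0,0],
    [0,0,0],
    [0,0,0],
    [0,0,0],
    [0,0,0]
  ],
  "gripper": [22,32,38,38,38,38,38,38,38]
}}

```text
time_s: 32.78
position: [0.5391, -0.4452, 0.2063]
tool_rot: [3.137, 0.001, 1.468]
ft_force: [-0.7, 0.0, -1.0]
finger_gap: 0.0383
grasp_force: 0.0
```

Run:
```python
from h import *
from bench import env
im,c,W=wrist(env);s=env.state();print(s['position'],s['ft_force'],s['time_s'])
a=env.grab_frame('side')['image'][110:330,180:460,::-1]
cv2.imwrite('pics/p7.png',np.hstack([cv2.resize(im,(400,250)),cv2.resize(a,(400,314))[:250]])) if 0 else cv2.imwrite('pics/p7.png',np.vstack([cv2.resize(im,(420,262)),cv2.resize(a,(420,330))]))
```

```text
[ 0.53929649 -0.44315189  0.20445365] [-0.04625578  0.27522    -0.21521248] 32.825
```

View pics/p7.png

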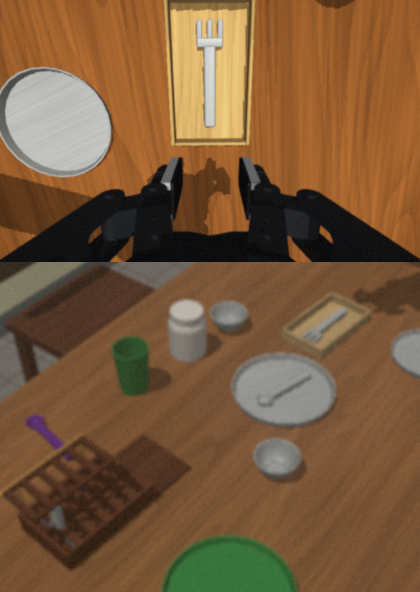

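The fork (wrist view, about (209,75)) lies flat in the tray. The spoon (side view, about (285,390)) lies on the large silver thali. The slide is back at rest and the bystanders haven't moved.

```bash
python3 -c "
from bench import env
print(env.close_job())"
```

```text
the job is handed in; nothing more can be done
None
```

The job is handed in, though no verdict came back: I pressed the slide to its stop and it sprang back, the last pictures show the spoon flat on the large silver thali and the fork flat in the wooden tray, and the katoris, tumbler and jar look unmoved.

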